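# Bring the square tray of a parts carousel round to the packing place

## Task

Turn the parts carousel, by gently pushing on one of its bare metal arms with a fingertip, until the square tray stands right in front of the upright steel post by the packing carton, its arm pointing straight at the post; leave it at rest there and move clear. Nothing is to be gripped or lifted: do not touch the trays or the parts lying in them, keep those parts in their trays, and leave the tape roll, the jar and the cardboard box where they are.

Things in the scene. Friction and masses are not known exactly. Their poses are not given: they have to be found in the camera images.
- stand: fixed dark steel stand of the carousel: base plate 220 x 220 x 10 mm with a column in its middle. Origin on the table, on the carousel's vertical turning axis; x axis points along a flat steel strip to the packing post. Its place and yaw differ each time.
- post_top (a point): top of the packing post, a fixed bare upright steel pin 14 mm thick and 100 mm high, 210 mm from the turning axis along the stand's x axis (trays pass inside it). A fixed open cardboard carton, 140 x 240 mm and 90 mm high, stands just beyond it.
- carousel: aluminium rotor with three arms 120 degrees apart; turns either way (a full turn and more) about the vertical through its origin (50 mm above the table, over the stand's origin). x axis: along the square tray's arm. Hub 60 mm across, top 84 mm above the table, with a 6 mm nut on it. About 1.5 N at mid-arm turns it and it stops soon after the push ends; meet it slowly (under 0.1 m/s): fast knocks are too rough.
- square_arm (a point): on the top face of the square tray's arm, halfway along its bare length, 62.5 mm from the turning axis, 74 mm above the table. Each arm is a straight radial bar 14 mm wide, from 54 to 74 mm above the table, bare between 30 mm (hub) and 95 mm (tray wall) from the axis, open beneath down to the base plate at 10 mm.
- round_arm (a point): the same point of the round dish's arm, which lies 120 degrees counterclockwise (seen from above) of the square tray's arm.
- narrow_arm (a point): the same point of the narrow tray's arm, 120 degrees clockwise (seen from above) of the square tray's arm.
- square_tray: blue plastic open tray 80 x 80 mm, 30 mm high, walls 3 mm, fixed on one carousel arm; the target tray. Origin: centre of its underside, 135 mm from the turning axis, 54 mm above the table (rim at 84 mm); x axis points radially outwards along its arm.
- round_dish: blue plastic open round dish 80 mm across, 30 mm high, on another arm; origin: centre of its underside, 135 mm from the turning axis, 54 mm above the table; x radially outwards.
- narrow_tray: blue plastic open tray 80 mm (radially) x 45 mm, 30 mm high, on the third arm; origin: centre of its underside, 135 mm from the turning axis, 54 mm above the table; x radially outwards.
- small_box: white paper box 40 x 30 x 22 mm lying loose in the square tray; origin: centre of its underside. Not to be touched.
- bush: steel ring 36 mm across, 14 mm high, lying loose in the round dish; origin: centre of its underside. Not to be touched.
- bracket: steel bar 45 x 22 x 10 mm lying loose in the narrow tray; origin: centre of its underside. Not to be touched.
- tape_roll: loose bystander: cardboard ring (empty tape core) 80 mm across, 45 mm high, on the table to the robot's left; origin: centre of its underside.
- jar: loose bystander: clear jar 60 mm across, 75 mm high, white cap, on the table to the robot's right; origin: centre of its underside.
- filled_box: loose bystander: closed cardboard box 90 x 60 x 40 mm on the table to the robot's right; origin: centre of its underside.

How it is judged:
On the way:
1. the fingers push the carousel (contact force between the fingers and carousel above 0.3 N).
At the end, for the whole second after the job is handed in: The centre of the square tray lies within 13 mm to either side of the line from the turning axis to the packing post (about 5.5 degrees), on the post's side; the carousel is at rest (under 0.05 rad/s); all three parts lie in their trays and the bystanders within 20 mm of where they began (y of square_tray in the frame of stand between -0.013 and 0.013 m and x of square_tray in the frame of stand above 0.1 m and angular speed of carousel below 0.05 rad/s and horizontal distance between small_box and square_tray below 0.045 m and z of small_box in the frame of square_tray below 0.02 m and horizontal distance between bush and round_dish below 0.045 m and z of bush in the frame of round_dish below 0.02 m and horizontal distance between bracket and narrow_tray below 0.045 m and z of bracket in the frame of narrow_tray below 0.02 m and distance of each of tape_roll, jar, filled_box from where it was at the start of the episode below 0.02 m); the robot touches nothing.
It fails at once if the carousel is pushed harder than 40 N or squeezed between the fingers (contact force between the fingers and carousel above 40 N).
It fails at once if the fingers touch a tray (only the bare arms may be pushed) (contact force between the fingers and square_tray above 0.5 N or contact force between the fingers and round_dish above 0.5 N or contact force between the fingers and narrow_tray above 0.5 N).
It fails at once if the fingers touch a part lying in a tray (contact force between the fingers and small_box above 0.3 N or contact force between the fingers and bush above 0.3 N or contact force between the fingers and bracket above 0.3 N).
It fails at once if a part is lifted out of or leaves its tray (z of small_box in the frame of square_tray above 0.02 m or horizontal distance between small_box and square_tray above 0.045 m or z of bush in the frame of round_dish above 0.02 m or horizontal distance between bush and round_dish above 0.045 m or z of bracket in the frame of narrow_tray above 0.02 m or horizontal distance between bracket and narrow_tray above 0.045 m).
It fails at once if the tape roll, jar or cardboard box is moved or lifted more than 20 mm (distance of any of tape_roll, jar, filled_box from where it was at the start of the episode above 0.02 m).
It also fails if it takes over 48 s, if anything falls off the work surface, if the arm or the gripper's body presses on something with over 40 N, if the wrist force passes 120 N, or if a joint passes its speed limit or range.

## Robot

A 7-joint arm with a two-finger parallel gripper is mounted at the origin on the work surface. World frame = base frame: x ahead of the robot, y to its left, z up, the work surface at z = 0. Lengths are in m, angles in rad, forces in N, time in s.
With the tool pointing down it reaches from about 0.425 to 0.925 m from the base axis. Payload 6.8 kg.
Tool frame: the origin (TCP) lies at the very end of the fingers, on their centre line; the grasp point (between the pads) lies 19 mm behind it (r.tcp_to_grasp is the distance from the TCP to the grasp point, in m); z points along the fingers, y is the line along which they close (so a half turn about z gives the same grasp; the last joint's range is limited). The gripper opens to 85 mm and grips with 20 to 120 N. Pads are 22 mm wide; open, the fingers measure 114 mm over their backs; the gripper's body (76 mm by 85 mm) begins 54 mm behind the grasp point. The pads swing forward as they close: fully open they stand 13 mm farther back than shut.
Start: joints at [1.081, 0.477, 0.022, 1.555, -0.011, 1.109, -0.083], TCP at [0.252, -0.626, 0.231] pointing down, gripper open.
Joint ranges: [-2.96, 2.96], [-0.34, 2.1], [-1.41, 1.46], [0.24, 2.44], [-1.37, 4.51], [0.17, 1.92], [-2.96, 2.96]. Speed limits (rad/s): [2.39, 2.39, 3.14, 3.14, 3.14, 3.14, 3.14].

## Interface

Orientations are given as a rotation vector (axis times angle).
In Python, from bench import r gives the robot as it stands.
- The arm moves only by the tool step_arm, never from a script. Its argument "moves" is a list of rows, each a list of 7 numbers: the shift along the tool's x, y, z in mm, then the turn, a rotation vector about the tool's x, y, z in rad, then the finger opening in mm, from 0 to 85.4. A call has 1 to 8 rows; each row is the pose to reach, as a shift and turn from the pose commanded when the call began, along the tool's axes at that moment; what a row does not reach only later rows make up. A row lasts 1/10 s, in which the tool goes at most 50 mm and 8.59 degrees, less where a joint would pass 70% of its speed; a pose out of reach is approached as far as the arm can. A call with a gripper value outside its range is refused whole. The fingers move at their own pace and stop on an object; "grip_force" is the grip in N (left out, the last holds). Time passes only in rows, so rows that repeat a pose let the fingers close. It gives the time, the measured TCP pose, the force, the opening and the grip force at its end, in the units of the state.
- r.get_obs(): the state, without advancing time (a new reading comes with each control period).
- r.grab_frame(name): name is "scene" or "top" or "wrist"; returns a dict with "image" (420x560x3 uint8, red, green, blue), "depth" (420x560 float32, m along the optical axis (not along the pixel's ray), 0 where there is no reading), "mtx" (3x3 intrinsics, pixels), "k1" (the pictures are not rectified: a ray, as slopes to the right and down, at radius r is drawn at 1 + k1 r^2 times it, then the intrinsics apply), "rvec" (rotation vector, rad) and "tvec" (3), from world to camera coordinates, as OpenCV has them. Camera axes: x right, y down, z forward; pixel columns grow to the right and rows downward; lengths in m; the calibration is good to about 2 mm. A picture is of the moment at which its call begins.
- r.hand_in(): hands the job in; it is judged then, once.
The state is a dict: "clock": time; "joints": joint angles; "qvel": joint speeds; "tau": joint torques, N m; "tcp_pos": TCP position; "orientation": TCP orientation; "contact_force": force on the tool from outside, world axes, zero at the start; "moment": the same for the moment, N m; "grip_width": finger opening in m; "gripper_force": force on a finger pad.
Only numpy, scipy, OpenCV 4.12 (cv2) and the standard library are available. Lean on these libraries where they do the work, as an engineer would, in place of code of your own. Each camera call takes 0.05 s, during which the arm holds its last target. There are 200 camera calls.

## Working session

There is one attempt and no reset: what is moved stays moved. The work goes in short steps, Python scripts to look and compute and a tool call to move; the robot and the scene stay as the last step left them, time stands still between calls to the robot, and variables do not carry over. Pictures are saved under pics/ and viewed, at most 10 in all, crops included, and the job is handed in when it is done.

Besides the shell and the picture viewer there is one more tool, called after "Call:" as a command line: name --pt "numbers of a row" for each row, then --argument value for the rest. step_arm: Moves the arm, as the interface text tells. Its arguments: {"type":"object","properties":{"moves":{"type":"array","items":{"type":"array","items":{"type":"number"}}},"grip_force":{"type":"number"}},"required":["moves"]}

```bash
mkdir -p pics; cat > h.py <<'E'
from bench import r
import cv2, numpy as np
def grab(n):
    f=r.grab_frame(n); return f
def ray_plane(f,uv,z):
    K=f["mtx"];R=cv2.Rodrigues(np.array(f["rvec"],float))[0];t=np.array(f["tvec"],float).ravel()
    uv=np.atleast_2d(np.array(uv,float))
    d=(uv-[K[0,2],K[1,2]])/[K[0,0],K[1,1]]
    n=d.copy()
    for _ in range(20): n=d/(1+f["k1"]*(n**2).sum(1,keepdims=True))
    c=-R.T@t; w=np.c_[n,np.ones(len(n))]@R
    s=(z-c[2])/w[:,2]
    return c+w*s[:,None]
def cloud(f):
    h,w=f["depth"].shape
    vv,uu=np.mgrid[:h,:w]
    K=f["mtx"];R=cv2.Rodrigues(np.array(f["rvec"],float))[0];t=np.array(f["tvec"],float).ravel()
    d=np.c_[(uu.ravel()-K[0,2])/K[0,0],(vv.ravel()-K[1,2])/K[1,1]]
    n=d.copy()
    for _ in range(20): n=d/(1+f["k1"]*(n**2).sum(1,keepdims=True))
    z=f["depth"].ravel()
    return ((np.c_[n,np.ones(len(n))]*z[:,None]-t)@R).reshape(h,w,3)
def save(f,n): cv2.imwrite("pics/"+n+".png",f["image"][:,:,::-1])
E
python3 - <<'E'
from h import *
import pickle
for n in("top","scene"):
    f=grab(n);save(f,n);pickle.dump(f,open(n+".pkl","wb"))
    C=cloud(f);m=f["depth"]>0
    print(n,f["k1"],(-cv2.Rodrigues(np.array(f["rvec"],float))[0].T@np.array(f["tvec"]).ravel()))
    hsv=cv2.cvtColor(f["image"],cv2.COLOR_RGB2HSV)
    b=cv2.inRange(hsv,(95,100,40),(130,255,255))
    k,l,s,c=cv2.connectedComponentsWithStats(b)
    for i in range(1,k):
        if s[i,4]>150:
            p=C[(l==i)&m]; print(s[i],c[i],np.median(p,0),p[:,2].max())
print(r.get_obs())
E
```

```text
top 0.04778475660843905 [0.40340524 0.01344931 1.12153978]
[ 506  108   54  113 3780] [528.21931217 166.89259259] [ 0.62230406 -0.59262858  0.07628999] 0.12899020159215513
[310 130  48  48 907] [333.92171996 153.6615215 ] [ 0.66508121 -0.13810878  0.05859469] 0.09120938009137451
[223 159  34  34 690] [239.27391304 175.68550725] [0.61315953 0.09461109 0.05931912] 0.08899155171917164
[293 228  27  37 494] [306.22064777 245.41700405] [ 0.44600574 -0.06431123  0.05813062] 0.08796754744785591
[  0 335   7  85 309] [  1.8381877  389.93527508] [0.1130648  0.64981452 0.00937784] 0.02796525348609865
scene 0.029058322966067928 [ 1.33561336 -0.38697864  0.87773215]
[ 378   30  150   99 7737] [448.21158072  79.06113481] [0.21990302 0.78476172 0.10167949] 0.16027320041157364
[233 178  30  29 414] [246.92512077 190.95169082] [ 0.43922643 -0.06866297  0.07403173] 0.08853427451789664
[315 201  32  29 596] [330.0033557  214.72986577] [0.61259805 0.08996275 0.06925461] 0.08806268030534807
[232 236  46  43 991] [254.37436932 256.33602422] [ 0.66118781 -0.1383438   0.07046981] 0.08902422693687485
[   0  253   56  151 4641] [ 27.47295841 335.71407024] [ 0.71589413 -0.60544499  0.07948165] 0.1295844543667113
{'clock': 0.1, 'joints': array([ 1.08091548,  0.47771811,  0.02233185,  1.5563275 , -0.0114689 ,
        1.10928843, -0.08311852]), 'qvel': array([ 1.37151201e-03, -1.08323624e-03,  4.06438028e-04, -2.02162071e-03,
       -7.27296998e-05, -5.90229063e-04,  5.06095554e-04]), 'tau': array([ 4.39913711e-03, -5.97761893e+01,  1.61424547e+00, -2.81954563e+01,
        1.29027411e-02,  5.02833733e-03,  3.52323866e-05]), 'tcp_pos': array([ 0.25128329, -0.62592585,  0.23043287]), 'orientation': array([-3.08299683e+00, -5.95809009e-01,  6.94065804e-04]), 'contact_force': array([ 0.98015836,  0.90180051, -0.57574981]), 'moment': array([ 0.01156042,  0.01906836, -0.0061578 ]), 'gripper_force': 0.0, 'grip_width': 0.08539920526922774}
```

View pics/top.png

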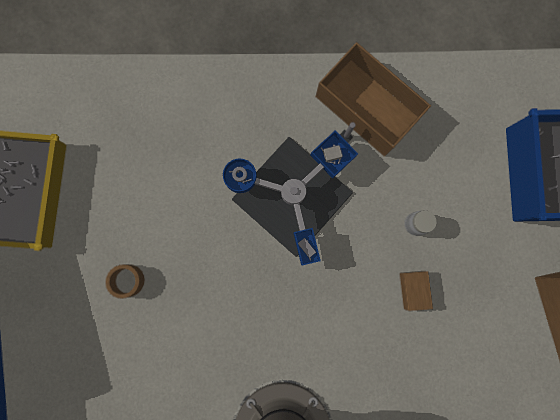

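View pics/scene.png

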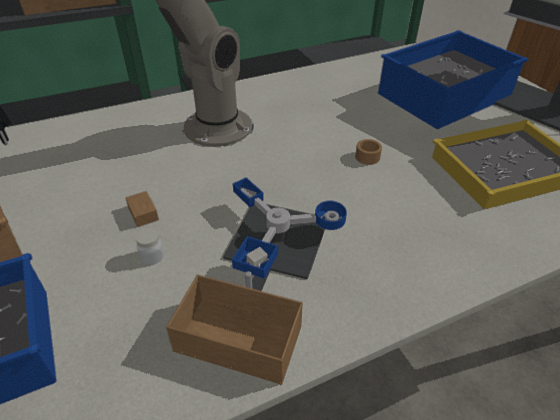

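The top view shows the hub near (293,191), the square tray at (334,153), the post near (350,130), the round dish at (239,176) and the narrow tray at (306,245). The scene view matches, so only a small turn is needed. I'll measure it precisely next.

```bash
python3 - <<'E'
from h import *
import pickle
O={}
for n,hubc in(("top",(293,191)),("scene",(278,219))):
    f=pickle.load(open(n+".pkl","rb"));C=cloud(f);m=f["depth"]>0
    hsv=cv2.cvtColor(f["image"],cv2.COLOR_RGB2HSV)
    P=C.reshape(-1,3);H=hsv.reshape(-1,3)
    # hub top: height band around centre
    c0=C[hubc[1],hubc[0],:2]
    near=(np.hypot(*(C[:,:,:2]-c0).transpose(2,0,1))<.045)&m&(hsv[:,:,1]<60)&(C[:,:,2]>.079)&(C[:,:,2]<.095)
    v,u=np.nonzero(near); (cx,cy),rad=cv2.minEnclosingCircle(np.c_[u,v].astype(np.float32))
    print(n,"hub px",cx,cy,rad,"n",len(u),"plane",ray_plane(f,[(cx,cy)],.084)[0],"depth med",np.median(C[near],0))
    # trays rim contours -> plane .084 ; filled outer
    b=cv2.inRange(hsv,(95,100,40),(130,255,255))
    b[~((C[:,:,2]>.078)&(C[:,:,2]<.095))]=0
    k,l,s,c=cv2.connectedComponentsWithStats(cv2.dilate(b,np.ones((3,3))))
    for i in range(1,k):
        if s[i,4]<60: continue
        vv,uu=np.nonzero((l==i)&(b>0)); w=ray_plane(f,np.c_[uu,vv],.084)[:,:2]
        if np.hypot(*(w.mean(0)-c0))>.25: continue
        rect=cv2.minAreaRect((w*1000).astype(np.float32)); print(" rim",s[i],rect)
    # dark plate
    d=((hsv[:,:,2]<75)&(np.abs(C[:,:,2]-.010)<.012)&m&(np.hypot(*(C[:,:,:2]-c0).transpose(2,0,1))<.17)).astype(np.uint8)
    d=cv2.morphologyEx(d,cv2.MORPH_OPEN,np.ones((3,3)))
    vv,uu=np.nonzero(d); w=ray_plane(f,np.c_[uu,vv],.010)[:,:2]
    print(" plate",cv2.minAreaRect((w*1000).astype(np.float32)))
    # post: points z .03-.11 at radius .19-.225 from c0, low saturation
    rr=np.hypot(*(C[:,:,:2]-c0).transpose(2,0,1))
    q=m&(rr>.185)&(rr<.235)&(C[:,:,2]>.085)&(C[:,:,2]<.115)&(hsv[:,:,1]<70)
    vv,uu=np.nonzero(q)
    for a in list(zip(uu,vv))[:40]: print("  ",a,C[a[1],a[0]].round(3),hsv[a[1],a[0]],end='')
    print()
    x,y,w_,h_=(255,95,130,100) if n=="top" else (200,190,130,100)
    O[n]=cv2.resize(f["image"][y:y+h_,x:x+w_],None,fx=6,fy=6,interpolation=cv2.INTER_CUBIC)
    cv2.imwrite(f"pics/{n}_c.png",O[n][:,:,::-1])
E
```

```text
top hub px 294.0 192.5 14.080227851867676 n 488 plane [ 0.56726195 -0.03651024  0.084     ] depth med [ 0.57087472 -0.03441044  0.0839318 ]
 rim [310 130  49  47 555] ((661.4686889648438, -134.01927185058594), (79.68693542480469, 81.12062072753906), 42.36663818359375)
 rim [222 158  35  35 395] ((611.2124633789062, 93.4229965209961), (75.93032836914062, 77.24728393554688), 89.43928527832031)
 rim [293 227  28  39 377] ((440.2895812988281, -63.82598114013672), (79.32212829589844, 45.20226287841797), 12.125017166137695)
 plate ((571.4029541015625, -35.28782653808594), (220.50965881347656, 220.62643432617188), 47.35685729980469)
   (np.int64(350), np.int64(123)) [ 0.73  -0.172  0.1  ] [10 33 94]   (np.int64(351), np.int64(123)) [ 0.73  -0.174  0.1  ] [135   5 107]   (np.int64(352), np.int64(123)) [ 0.73  -0.177  0.1  ] [135   9 109]   (np.int64(353), np.int64(123)) [ 0.73  -0.179  0.101] [130   7 108]   (np.int64(350), np.int64(124)) [ 0.727 -0.172  0.1  ] [150   5 109]   (np.int64(351), np.int64(124)) [ 0.727 -0.174  0.1  ] [160   7 109]   (np.int64(352), np.int64(124)) [ 0.727 -0.177 
[... 4512 characters left out ...]
81]   (np.int64(246), np.int64(276)) [ 0.73  -0.185  0.097] [135   6  85]   (np.int64(247), np.int64(276)) [ 0.734 -0.184  0.1  ] [150   3  96]   (np.int64(248), np.int64(276)) [ 0.734 -0.181  0.099] [150   8 101]   (np.int64(249), np.int64(276)) [ 0.735 -0.18   0.1  ] [135   5 100]   (np.int64(250), np.int64(276)) [ 0.734 -0.177  0.097] [165   5 103]   (np.int64(251), np.int64(276)) [ 0.731 -0.174  0.092] [ 20   7 109]   (np.int64(245), np.int64(277)) [ 0.728 -0.186  0.092] [20 10 76]   (np.int64(246), np.int64(277)) [ 0.732 -0.186  0.097] [120   6  80]   (np.int64(247), np.int64(277)) [ 0.733 -0.183  0.096] [165   6  83]   (np.int64(248), np.int64(277)) [ 0.733 -0.181  0.095] [165   6  83]
```

View pics/top_c.png

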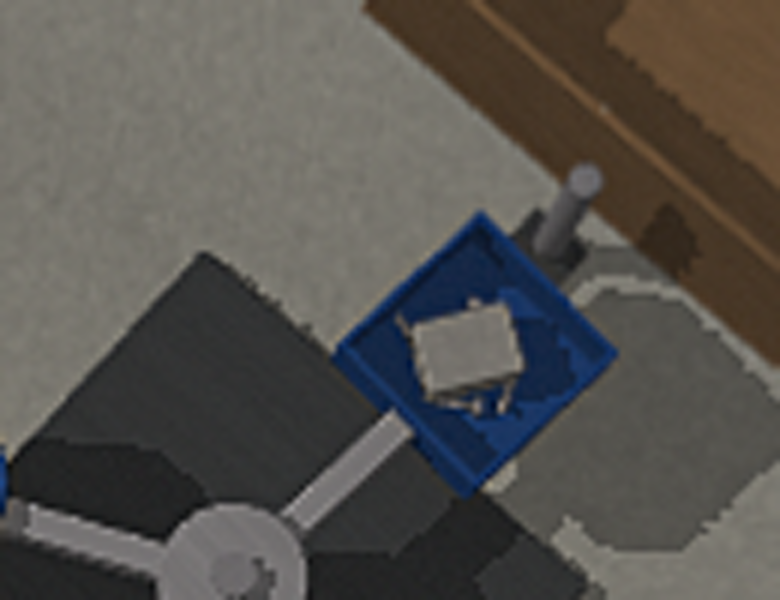

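View pics/scene_c.png

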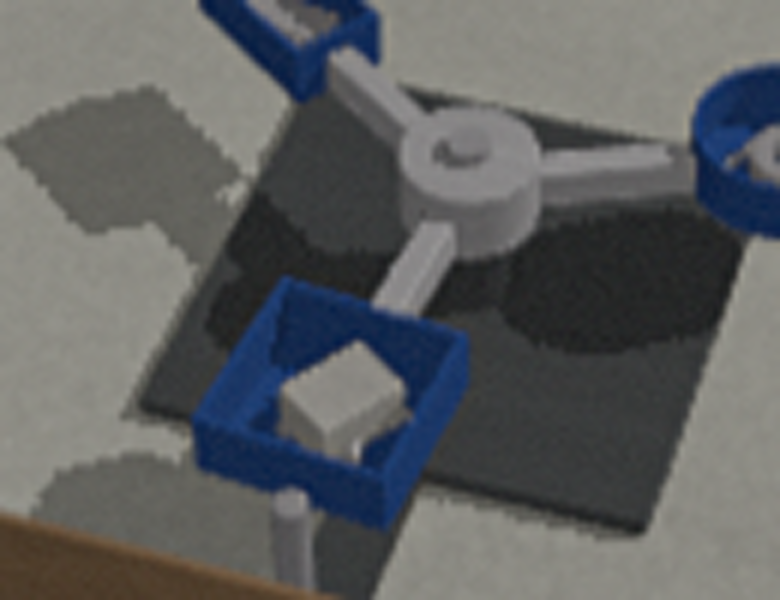

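The hub axis is at about (571, -35) mm. The post bears -42.6°, and the square tray bears -47.6° with both views agreeing, so the carousel needs about +5° counterclockwise. I'll push the square arm from its clockwise side with shut fingertips.

Call:
step_arm --pt "40 -28 0 0 0 -0.05 0" --pt "85 -60 0 0 0 -0.1 0" --pt "130 -92 0 0 0 -0.15 0" --pt "175 -124 0 0 0 -0.2 0" --pt "220 -155 0 0 0 -0.25 0" --pt "265 -187 0 0 0 -0.3 0" --pt "310 -219 0 0 0 -0.358 0" --pt "355 -251 0 0 0 -0.358 0"

```text
clock: 0.9
tcp_pos: [0.4685, -0.2896, 0.2311]
orientation: [-2.928, -1.138, 0.0]
contact_force: [1.1, -0.6, -0.2]
grip_width: 0.0
gripper_force: 0.0
```

Call:
step_arm --pt "40 -10 0 0 0 0 0" --pt "80 -20 0 0 0 0 0" --pt "120 -32 0 0 0 0 0" --pt "150 -40 0 0 0 0 0" --pt "175 -46 0 0 0 0 0" --pt "181 -47 0 0 0 0 0" --pt "181 -47 20 0 0 0 0" --pt "181 -47 40 0 0 0 0"

```text
clock: 1.7
tcp_pos: [0.5699, -0.1356, 0.191]
orientation: [2.928, 1.135, 0.0]
contact_force: [-0.2, 0.5, -1.0]
grip_width: 0.0003
gripper_force: 0.0
```

```bash
python3 - <<'E'
from h import *
f=grab("wrist");save(f,"w1")
o=r.get_obs();print(o["tcp_pos"],o["orientation"],o["contact_force"])
C=cloud(f);hsv=cv2.cvtColor(f["image"],cv2.COLOR_RGB2HSV)
b=cv2.inRange(hsv,(95,100,40),(130,255,255))
k,l,s,c=cv2.connectedComponentsWithStats(b)
for i in range(1,k):
    if s[i,4]>300: print(s[i],c[i],np.median(C[l==i],0))
E
```

```text
[ 0.56745151 -0.13564271  0.1871225 ] [-2.92760846 -1.13358223  0.00788667] [-1.70819024  0.10646019 -2.25290942]
[ 309   58  123  117 9976] [369.20459102 116.23967522] [ 0.66640271 -0.14102865  0.05881061]
[  74  202   94  109 4032] [117.19345238 257.79389881] [ 0.43495789 -0.06321479  0.07361286]
[528 393  32  27 514] [547.75486381 409.51945525] [ 0.58391965 -0.5935962   0.01165066]
```

View pics/w1.png

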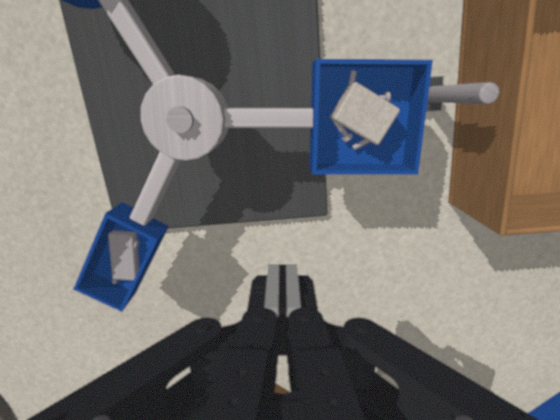

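The wrist view shows the bare square arm running from about (228,117) to (312,117), with the square tray to its right and the post at (488,92). The fingertips are clear below, near (283,268). I'll settle the arm and check the commanded offset.

Call:
step_arm --pt "0 0 0 0 0 0 0" --pt "0 0 0 0 0 0 0"

```text
clock: 1.95
tcp_pos: [0.5701, -0.1356, 0.192]
orientation: [2.929, 1.134, 0.001]
contact_force: [-0.0, -1.1, -0.1]
grip_width: -0.0001
gripper_force: 0.0
```

Call:
step_arm --pt "15 -11 15 0 0 0 0" --pt "30 -11 35 0 0 0 0" --pt "35 -11 60 0 0 0 0" --pt "35 -11 85 0 0 0 0" --pt "35 -11 110 0 0 0 0" --pt "35 -11 128 0 0 0 0" --pt "35 -11 136 0 0 0 0" --pt "35 -11 136 0 0 0 0"

```text
clock: 2.75
tcp_pos: [0.5884, -0.1033, 0.0552]
orientation: [-2.929, -1.135, 0.001]
contact_force: [-0.0, 0.4, 0.3]
grip_width: 0.0003
gripper_force: 0.0
```

Call:
step_arm --pt "2 0 0 0 0 0 0" --pt "4 0 0 0 0 0 0" --pt "6 0 0 0 0 0 0" --pt "8 0 0 0 0 0 0" --pt "10 0 0 0 0 0 0" --pt "11 0 0 0 0 0 0" --pt "12 0 0 0 0 0 0" --pt "12 0 0 0 0 0 0"

```text
clock: 3.55
tcp_pos: [0.5974, -0.0948, 0.0553]
orientation: [-2.929, -1.136, -0.0]
contact_force: [-0.0, -0.4, 0.3]
grip_width: 0.0001
gripper_force: 0.0
```

Call:
step_arm --pt "1 0 0 0 0 0 0" --pt "2 0 0 0 0 0 0" --pt "3 0 0 0 0 0 0" --pt "4 0 0 0 0 0 0" --pt "5 0 0 0 0 0 0" --pt "6 0 0 0 0 0 0" --pt "7 0 0 0 0 0 0" --pt "7 0 0 0 0 0 0"

```text
clock: 4.35
tcp_pos: [0.6027, -0.0903, 0.0553]
orientation: [2.929, 1.136, 0.0]
contact_force: [0.1, -1.5, 0.7]
grip_width: -0.0001
gripper_force: 0.5
```

```bash
cat > m.py <<'E'
from h import *
def meas():
    for n in ("top","scene"):
        f=grab(n);C=cloud(f);hsv=cv2.cvtColor(f["image"],cv2.COLOR_RGB2HSV)
        b=cv2.inRange(hsv,(95,100,40),(130,255,255)); b[~((C[:,:,2]>.078)&(C[:,:,2]<.095))]=0
        k,l,s,c=cv2.connectedComponentsWithStats(cv2.dilate(b,np.ones((3,3))))
        ax=np.array([571.1,-34.9]) if n=="top" else np.array([576.8,-38.6])
        for i in range(1,k):
            if s[i,4]<60: continue
            vv,uu=np.nonzero((l==i)&(b>0)); w=ray_plane(f,np.c_[uu,vv],.084)[:,:2]*1000
            if np.hypot(*(w.mean(0)-ax))>200: continue
            q=cv2.minAreaRect(w.astype(np.float32)); d=np.array(q[0])-ax
            print(n,np.round(q[0],1),np.round(q[1],1),"rect",round(q[2],1),"bearing",round(np.degrees(np.arctan2(d[1],d[0])),2))
    o=r.get_obs();print(o["clock"],o["tcp_pos"],o["contact_force"])
E
python3 -c "
from m import *
meas()"
```

```text
top [602.8  95.8] [75.8 79.5] rect 89.5 bearing 76.36
top [442.6 -72.9] [79.3 45.3] rect 16.2 bearing -163.52
scene [438.6 -93.8] [36.5 87.6] rect 72.2 bearing -158.22
scene [609.5  92.3] [76.8 78.7] rect 65.1 bearing 75.98
scene [ 672.9 -131.5] [82.3 87.2] rect 46.2 bearing -44.01
4.45 [ 0.60262818 -0.09019502  0.05530496] [-0.45980989 -1.9162994  -0.25818221]
```

The carousel has turned 3.9°, so about 1.1° remains. I'll nudge it 1 mm more, then back off and rise.

Call:
step_arm --pt "0.5 0 0 0 0 0 0" --pt "1.0 0 0 0 0 0 0" --pt "1.2 0 0 0 0 0 0" --pt "1.2 0 0 0 0 0 0" --pt "-2 0 0 0 0 0 0" --pt "-8 0 0 0 0 0 0" --pt "-16 0 0 0 0 0 0" --pt "-24 0 0 0 0 0 0"

```text
clock: 5.25
tcp_pos: [0.5841, -0.1068, 0.0553]
orientation: [-2.929, -1.136, 0.0]
contact_force: [-0.8, 0.5, 0.0]
grip_width: 0.0001
gripper_force: 0.0
```

Call:
step_arm --pt "0 0 -20 0 0 0 0" --pt "0 0 -60 0 0 0 0" --pt "0 0 -100 0 0 0 0" --pt "-20 0 -140 0 0 0 0" --pt "-60 20 -160 0 0 0 0" --pt "-105 35 -160 0 0 0 0" --pt "-150 50 -160 0 0 0 0" --pt "-190 50 -160 0 0 0 0"

```text
clock: 6.05
tcp_pos: [0.4764, -0.275, 0.2156]
orientation: [2.929, 1.131, 0.0]
contact_force: [0.4, -0.1, 0.1]
grip_width: -0.0001
gripper_force: 0.0
```

Call:
step_arm --pt "-45 0 0 0 0 0 0" --pt "-90 0 0 0 0 0 0" --pt "-130 0 0 0 0 0 0" --pt "-130 0 0 0 0 0 0" --pt "-130 0 0 0 0 0 0"

```text
clock: 6.55
tcp_pos: [0.3809, -0.3597, 0.2153]
orientation: [2.931, 1.131, 0.0]
contact_force: [1.3, 0.8, -0.1]
grip_width: -0.0
gripper_force: 0.0
```

```bash
python3 -c "
from m import *
meas()
save(grab('top'),'end')"
```

```text
top [ 670.5 -125.7] [79.6 81. ] rect 47.5 bearing -42.4
top [599.2  95.9] [75.8 77.1] rect 89.5 bearing 77.87
top [443.5 -75.4] [78.8 44.7] rect 17.6 bearing -162.39
scene [449.5 -79.8] [86.4 49.7] rect 17.9 bearing -162.05
scene [606.3  91.3] [76.1 83.4] rect 59.2 bearing 77.23
scene [ 674.9 -128.9] [81.4 86.9] rect 47.7 bearing -42.62
6.65 [ 0.38280947 -0.35813436  0.21537214] [ 0.19190564 -0.30466902  0.91419564]
```

View pics/end.png

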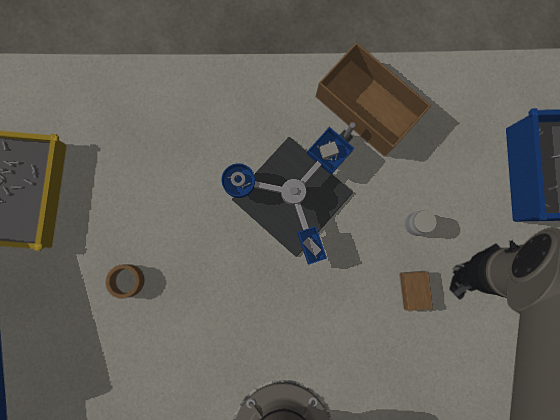

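The end view shows the square tray at (331,149), lined up with the post at (351,126), with its bearing at -42.5° against the target -42.6°. The parts are in their trays, the jar, box and tape roll haven't moved, and the arm is clear. I'm handing in.

```bash
python3 -c "
from bench import r
print(r.hand_in())"
```

```text
the job is handed in; nothing more can be done
None
```

The job is handed in: I turned the carousel about 5° with a gentle push on the square tray's bare arm, and the last pictures put that tray within about 0.3° of the line to the post, with the robot moved clear; the hand-in gave no verdict back.

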